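Build, oil and flag a hub bearing pack

TASK

Build the hub bearing pack on the stand between its four guide posts, in the exact order: the tall plain sleeve first, then every bearing that lies here, and last the low lock ring on top, each laid flat and squarely on the one below. Once the pack is complete, press the cap of the stand's pump bottle fully down and let it spring back up, then turn the status wheel until its sector with the three studs shows in the middle of the window frame, to flag the pack as ready. Leave the wrench and the marker alone.

Things in the scene. Friction and masses are not known exactly. Their poses are not given: they have to be found in the camera images.
- seat (a point): centre of the fixed stand's seat, on its 6 mm base plate, z up, x towards the pump bottle (its axis 140 mm off, top of cap 116 mm high). Four 7 mm guide posts, tops 53 mm above the worktop, stand 29.5 mm off on the diagonals of x and y: 47 mm parts fit between with 2.5 mm play; fingers fit in the 35 mm gaps along x and y. A third and fourth bearing stand above the posts
- cap_top (a point): centre of the flat top of the white pump cap (32 mm disc) on the grey bottle (54 mm wide) of the stand, 116 mm above the worktop; a short nozzle on the cap points at the seat
- pump_cap (a joint): travel of the pump cap in m: 0 up, 0.007 fully down against a stop; a spring returns it (2.4 N to start, 8 N fully down)
- tag_window (a point): middle of the opening (32 by 44 mm) of the dark window frame fixed over the status wheel's rim, 50 mm from the wheel's axis, 18 mm above the worktop; the frame's top is 26 mm above the worktop and it covers the wheel from 31 mm off its axis outward
- tag_mark (a point): middle of the marked sector of the status wheel, on the middle one of its three studs, 50 mm from the wheel's axis; the wheel is an aluminium disc of 124 mm with eight sectors, of which only this one has studs
- tag_grip (a point): on the status wheel's axis, 51 mm above the worktop: point to grip its black bar handle (42 mm long, 13 mm thick, 42 mm tall, top 63 mm above the worktop). The bar's length lies along the point's x; the marked sector lies towards -x
- tag_wheel (a joint): angle of the status wheel in rad, growing counter-clockwise seen from above; at 0 (and at 2 pi) the marked sector is in the window. It turns without end stops nearby (-7 to 14), stiffly (0.05 N m), and stays where it is left
- sleeve_mid (a point): centre of the tall sleeve, a plain aluminium ring 47 mm across and 18 mm high with a 37 mm bore; z along its axis, either end may be up
- ring_mid (a point): centre of the lock ring, a low steel ring 47 mm across and 10 mm high with a 30 mm bore and four spanner slots; both faces alike, either may be up; z along its axis
- bearing_a_mid (a point): centre of a ball bearing, 47 mm across and 14 mm high, z along its axis; two to four such bearings are present, all alike, either side may be up
- bearing_b_mid (a point): centre of a ball bearing, 47 mm across and 14 mm high, z along its axis; two to four such bearings are present, all alike, either side may be up
- bearing_c_mid (a point): centre of a ball bearing, 47 mm across and 14 mm high, z along its axis; two to four such bearings are present, all alike, either side may be up
- bearing_d_mid (a point): centre of a ball bearing, 47 mm across and 14 mm high, z along its axis; two to four such bearings are present, all alike, either side may be up
- wrench_14: open-ended wrench, 29x173x5 mm, to be left alone; origin at the middle of its underside
- marker_red: marker pen, 15x132x15 mm, to be left alone; origin at the middle of its underside
Not all that is in view belongs to the job. Leave any red look-alike of the part that bears bearing_d_mid alone. Leave any orange look-alike of the part that bears bearing_a_mid alone.

How it is judged (in metres and radians):
On the way, in this order (a step that is already met when the one before it is completed fails the run):
1. the sleeve lies flat on the seat between the posts, let go (horizontal distance between sleeve_mid and seat below 0.007 m and angle between the z axis of sleeve_mid and the z axis of seat, either way round below 0.12 rad and z of sleeve_mid in the frame of seat below 0.0125 m and contact force between sleeve and the fingers below 0.1 N), for 0.2 s.
2. every bearing present lies flat on the sleeve, let go (horizontal distance between each of sleeve_mid, bearing_a_mid, bearing_b_mid, bearing_c_mid, bearing_d_mid and seat below 0.007 m and angle between the z axis of each of sleeve_mid, bearing_a_mid, bearing_b_mid, bearing_c_mid, bearing_d_mid and the z axis of seat, either way round below 0.12 rad and z of sleeve_mid in the frame of seat below 0.0125 m and z of bearing_a_mid in the frame of seat between 0.02 and 0.071 m and z of bearing_b_mid in the frame of seat between 0.02 and 0.071 m and z of bearing_c_mid in the frame of seat between 0.02 and 0.071 m and z of bearing_d_mid in the frame of seat between 0.02 and 0.071 m and contact force between each of bearing_a, bearing_b, bearing_c, bearing_d and the fingers below 0.1 N), for 0.2 s.
3. the lock ring lies on top of all of them, let go (horizontal distance between each of sleeve_mid, bearing_a_mid, bearing_b_mid, bearing_c_mid, bearing_d_mid, ring_mid and seat below 0.007 m and angle between the z axis of each of sleeve_mid, bearing_a_mid, bearing_b_mid, bearing_c_mid, bearing_d_mid, ring_mid and the z axis of seat, either way round below 0.12 rad and z of sleeve_mid in the frame of seat below 0.0125 m and z of bearing_a_mid in the frame of seat between 0.02 and 0.071 m and z of bearing_b_mid in the frame of seat between 0.02 and 0.071 m and z of bearing_c_mid in the frame of seat between 0.02 and 0.071 m and z of bearing_d_mid in the frame of seat between 0.02 and 0.071 m and (z of each of sleeve_mid, bearing_a_mid, bearing_b_mid, bearing_c_mid, bearing_d_mid in the frame of ring_mid below -0.007 m or z of each of sleeve_mid, bearing_a_mid, bearing_b_mid, bearing_c_mid, bearing_d_mid in the frame of ring_mid above 0.007 m) and z of ring_mid in the frame of seat below 0.082 m and contact force between lock_ring and the fingers below 0.1 N), for 0.2 s.
4. the pump cap is pressed down (value of joint pump_cap above 0.0055 m), for 0.05 s.
5. the cap is up again and the marked sector shows in the window (value of joint pump_cap below 0.0015 m and horizontal distance between tag_mark and tag_window below 0.008 m), for 0.2 s.
At the end, for the whole second after the job is handed in: Sleeve down on the seat, all bearings present on it, lock ring on top, each within 7 mm of the seat's axis and 0.12 rad of flat, at rest; cap up within 1.5 mm; middle stud within 8 mm of the window's middle (all of step 5 and horizontal distance between each of sleeve_mid, bearing_a_mid, bearing_b_mid, bearing_c_mid, bearing_d_mid, ring_mid and seat below 0.007 m and angle between the z axis of each of sleeve_mid, bearing_a_mid, bearing_b_mid, bearing_c_mid, bearing_d_mid, ring_mid and the z axis of seat, either way round below 0.12 rad and z of sleeve_mid in the frame of seat below 0.0125 m and z of bearing_a_mid in the frame of seat between 0.02 and 0.071 m and z of bearing_b_mid in the frame of seat between 0.02 and 0.071 m and z of bearing_c_mid in the frame of seat between 0.02 and 0.071 m and z of bearing_d_mid in the frame of seat between 0.02 and 0.071 m and (z of each of sleeve_mid, bearing_a_mid, bearing_b_mid, bearing_c_mid, bearing_d_mid in the frame of ring_mid below -0.007 m or z of each of sleeve_mid, bearing_a_mid, bearing_b_mid, bearing_c_mid, bearing_d_mid in the frame of ring_mid above 0.007 m) and z of ring_mid in the frame of seat below 0.082 m and linear speed of each of sleeve, bearing_a, bearing_b, bearing_c, bearing_d, lock_ring below 0.02 m/s and velocity of joint tag_wheel below 0.05 rad/s); the robot touches nothing.
It fails at once if the wrench is pushed more than 40 mm (distance of wrench_14 from where it was at the start of the episode above 0.04 m).
It fails at once if the marker is pushed more than 40 mm (distance of marker_red from where it was at the start of the episode above 0.04 m).
Of bearing_a, bearing_b, bearing_c, bearing_d only 2 to 4 are there at a start; the rules pass over those that are not, and their reading is None.
At some moment in a run one of sleeve, bearing_a, bearing_b, bearing_c, bearing_d, lock_ring may be knocked a few centimetres aside while the robot is not near it.
Once in a run the grip may slacken for a moment while it holds something.
It also fails if it takes over 210 s, if anything falls off the work surface, if the arm or the gripper's body presses on something with over 40 N, if the wrist force passes 120 N, or if a joint passes its speed limit or range.

ROBOT

A 6-joint arm with a two-finger parallel gripper is mounted at the origin on a cart in front of the work surface, level with it; the furniture and walls round the work are solid. World frame = base frame: x ahead of the robot, y to its left, z up, the work surface at z = 0. Lengths are in mm, angles in rad, forces in N, time in s.
With the tool pointing down it reaches from about 400 to 925 mm from the base axis. Payload 12.5 kg.
Tool frame: the origin (TCP) lies at the very end of the fingers, on their centre line; the grasp point (between the pads) lies 19 mm behind it; z points along the fingers, y is the direction in which the jaws open and shut (so a half turn about z gives the same grasp; the last joint's range is limited). The gripper opens to 95 mm and grips with 3 to 60 N. Pads are 20 mm wide; open, the fingers measure 119 mm over their backs; the gripper's body (75 mm by 180 mm) begins 59 mm behind the grasp point.
Start: joints at [1.2, 0.491, 1.559, -0, 1.092, -0.106], TCP at [163.555, 603.238, 214.661] pointing down, gripper open.
Joint ranges: [-3.1, 3.1], [-0.84, 2.19], [0.05, 2.79], [-1.13, 4.28], [0.06, 2.93], [-2.69, 2.69]. Speed limits (rad/s): [2.22, 2.22, 2.79, 3.14, 3.14, 3.14].

INTERFACE

Orientations are given as [roll, pitch, yaw] about the fixed x, y, z axes, in that order (R = Rz(yaw) Ry(pitch) Rx(roll)).
In Python, from cell import env gives the robot as it stands.
- The arm moves only by the shell command python3 -m pendant 'ROWS'. ROWS is JSON, a list that holds one entry, the list of rows, each a list of 5 numbers: the opening, from 0 (shut) to 1 (fully open), then the shift along the tool's x, y, z in m, then the turn about the tool's z in rad. A call has exactly 8 rows; each row is the pose to reach, as a shift and turn from the pose commanded when the call began, along the tool's axes at that moment; what a row does not reach only later rows make up. A row lasts 1/10 s, in which the tool goes at most 50 mm and 8.59 degrees, less where a joint would pass 70% of its speed; a pose out of reach is approached as far as the arm can. A call with a gripper value outside its range is refused whole. The fingers move at their own pace and stop on an object; the grip force is fixed at half the most. Time passes only in rows, so rows that repeat a pose let the fingers close, or fill a call up. It gives the time, the measured TCP pose, the force and the opening at its end, in the units of the state.
- env.state(): the state, without advancing time (a new reading comes with each control period).
- env.read_camera(name): name is "scene" or "side" or "wrist"; returns a dict with "image" (480x640x3 uint8, blue, green, red), "range_z" (480x640 float32, mm along the optical axis (not along the pixel's ray), 0 where there is no reading), "fx", "fy", "cx", "cy" (pixels), "dist" ([k1, k2, p1, p2, k3] as OpenCV has them; the pictures are not rectified), "rvec" (rotation vector, rad) and "tvec" (3), from world to camera coordinates, as OpenCV has them; the wrist camera has in their place "tool_from_camera" (4x4, takes a point from camera to tool coordinates, whose origin is the TCP and whose axes are the flange's). Camera axes: x right, y down, z forward; pixel columns grow to the right and rows downward; lengths in mm; the calibration is good to about 2 mm. A picture is of the moment at which its call begins: read the wrist's pose just before it.
- env.job_done(): hands the job in, once; it reports no verdict.
The state is a dict: "t": time; "joints": joint angles; "qvel": joint speeds; "tau": joint torques, N m; "eef_pos": TCP position; "tcp_rot": TCP orientation; "ft_force": force on the tool from outside, world axes, zero at the start; "moment": the same for the moment, N m; "opening": opening from 0.0 (shut) to 1.0 (fully open).
Only numpy, scipy, OpenCV 4.12 (cv2) and the standard library are available. Lean on these libraries where they do the work, as an engineer would, in place of code of your own. Each camera call takes 0.05 s, during which the arm holds its last target. There are 200 camera calls.

## Working session

There is one attempt and no reset: what is moved stays moved. The work goes in short steps, Python scripts to look and compute and a shell command to move; the robot and the scene stay as the last step left them, time stands still between calls to the robot, and variables do not carry over. Pictures are saved under pics/ and viewed, about 12 in all and at most 16, crops included, and the job is handed in when it is done.

```bash
ls; mkdir -p pics
cat > h.py <<'E'
import numpy as np, cv2
from cell import env
from scipy.spatial.transform import Rotation as R
def cam(n):
    s=env.state(); c=env.read_camera(n)
    K=np.array([[c['fx'],0,c['cx']],[0,c['fy'],c['cy']],[0,0,1]]); D=np.array(c['dist'],float)
    if n=='wrist':
        T=np.eye(4);T[:3,:3]=R.from_euler('xyz',s['tcp_rot']).as_matrix();T[:3,3]=s['eef_pos']
        M=T@np.array(c['tool_from_camera'])
    else:
        r=cv2.Rodrigues(np.array(c['rvec'],float))[0];M=np.eye(4);M[:3,:3]=r.T;M[:3,3]=-r.T@np.array(c['tvec'],float).ravel()
    return c,K,D,M
def pts(c,K,D,M,uv):
    """world points from range"""
    uv=np.array(uv,float).reshape(-1,2)
    n=cv2.undistortPoints(uv[:,None],K,D)[:,0]
    z=c['range_z'][uv[:,1].astype(int),uv[:,0].astype(int)][:,None]
    return np.c_[n*z,z]@M[:3,:3].T+M[:3,3]
def plane(c,K,D,M,uv,h):
    uv=np.array(uv,float).reshape(-1,2)
    n=cv2.undistortPoints(uv[:,None],K,D)[:,0]
    d=np.c_[n,np.ones(len(n))]@M[:3,:3].T;o=M[:3,3]
    return o+d*((h-o[2])/d[:,2])[:,None]
def cloud(c,K,D,M):
    g=np.stack(np.meshgrid(np.arange(640),np.arange(480)),-1).reshape(-1,2)
    P=pts(c,K,D,M,g).reshape(480,640,3);P[c['range_z']==0]=np.nan
    return P
E
python3 - <<'E'
from h import *
print(env.state())
for n in('scene','side'):
    c,K,D,M=cam(n);cv2.imwrite(f'pics/{n}0.png',c['image']);print(M[:3,3],M[:3,2])
    np.savez(f'{n}0.npz',P=cloud(c,K,D,M),im=c['image'])
E
```

```text
pics
{'t': 0.0, 'joints': array([ 1.20038945e+00,  4.91547587e-01,  1.55945821e+00,  8.68710013e-06,
        1.09172834e+00, -1.05576034e-01]), 'qvel': array([ 1.23766514e-03,  7.21192798e-04,  4.77970853e-04, -2.61696927e-05,
       -2.10305977e-04, -2.89005035e-04]), 'tau': array([-4.97531131e-03, -6.12636065e+01, -2.58178174e+01,  6.90235547e-02,
        4.81864577e-02, -8.11289442e-05]), 'eef_pos': array([163.45962682, 602.98089403, 214.06618119]), 'tcp_rot': array([-3.14045834e+00, -1.27951147e-04,  2.87675773e+00]), 'ft_force': array([-0.56263084, -0.76657408, -0.64811981]), 'moment': array([ 0.01815379, -0.0097113 , -0.05206269]), 'opening': 1.0007297647024975}
[ 106.74641433  904.02067216 1020.52995854] [ 0.3551392  -0.60184863 -0.7153002 ]
[282.38740204 908.64225254 557.45124894] [ 0.31530755 -0.82411384 -0.47055025]
```

View pics/scene0.png

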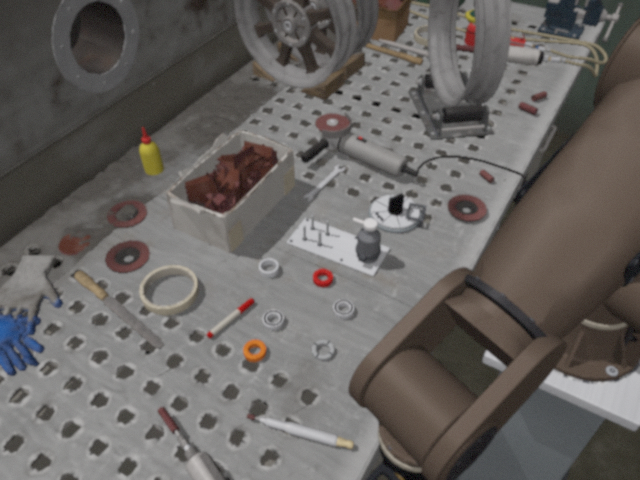

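View pics/side0.png

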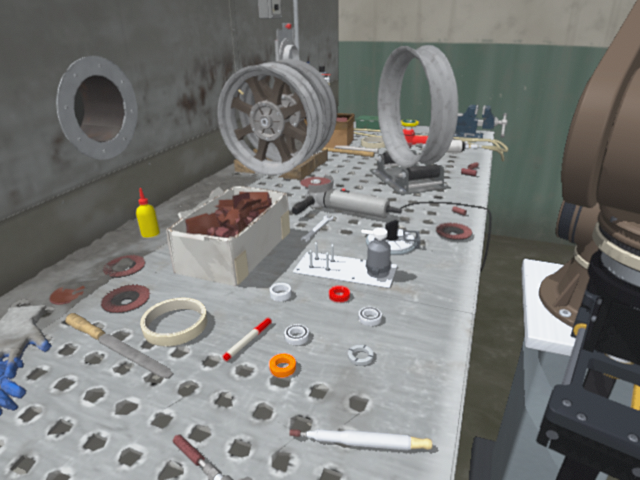

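The scene view shows the sleeve (269,268), bearings (273,318) and (344,309), lock ring (322,350), red and orange look-alikes (322,277) and (254,350). It also shows the marker (232,318), posts around (318,235), bottle (369,240), wheel (400,210) and wrench (327,178). The side view agrees. Next I'll get positions for each.

Run:
```python
from h import *
d=np.load('scene0.npz');P=d['P'];
for n,(u,v) in dict(sleeve=(269,268),b1=(273,318),b2=(344,309),ring=(322,350),red=(322,277),orange=(254,350),marker=(232,318),wrench=(327,178),wheel=(397,205),handle=(396,200)).items():
    r=14; Q=P[v-r:v+r,u-r:u+r].reshape(-1,3);Q=Q[np.isfinite(Q).all(1)]
    T=Q[(Q[:,2]>5)&(Q[:,2]<70)]
    print(n,P[v,u].round(),len(T), ((T[:,:2].min(0)+T[:,:2].max(0))/2).round(), np.ptp(T,axis=0).round(),np.median(T[:,2]).round(1) if len(T) else '')
# stand region points
Q=P[205:275,285:395].reshape(-1,3);Q=Q[np.isfinite(Q).all(1)]
post=Q[(Q[:,2]>30)&(Q[:,2]<62)];print(len(post));
cap=Q[Q[:,2]>108];print('cap',cap.mean(0),len(cap))
top=P[:,:,2]
# any points h>4 in work area other than known
m=(np.nan_to_num(P[:,:,2])>6)&(np.nan_to_num(P[:,:,2])<30)&(np.hypot(P[:,:,0],P[:,:,1])<950)
n,l,st,ce=cv2.connectedComponentsWithStats(m.astype(np.uint8))
for i in range(1,n):
    if st[i,4]>25: 
        q=P[l==i];print(st[i,4],ce[i].round(),q.mean(0).round(),np.ptp(q,axis=0).round())
```

```text
sleeve [665. 185.   1.] 217 [667. 189.] [62. 50. 18.] 15.1
b1 [577. 301.  -0.] 287 [572. 302.] [49. 61. 15.] 14.0
b2 [454. 201.   0.] 283 [460. 200.] [61. 62. 15.] 13.5
ring [443. 317.  -2.] 211 [440. 323.] [48. 52. 11.] 8.8
red [543. 145.   0.] 259 [532. 146.] [64. 81. 14.] 13.4
orange [568. 388.  -4.] 304 [560. 395.] [50. 47. 12.] 13.0
marker [650. 351.   9.] 222 [652. 350.] [28. 87. 14.] 12.4
wrench [ 708. -167.    8.] 105 [ 729. -171.] [ 77. 137.   8.] 6.6
wheel [ 484. -134.   35.] 656 [ 487. -143.] [ 99. 107.  59.] 19.8
handle [ 487. -129.   54.] 525 [ 501. -170.] [101. 128.  63.] 22.8
412
cap [486.31794589  38.55678453 114.87644848] 176
1209 [445. 120.] [ 532. -584.   14.] [288. 237.  24.]
97 [539.  95.] [ 319. -854.   17.] [41. 54. 22.]
66 [466. 103.] [ 506. -695.   20.] [46. 65. 23.]
142 [527. 107.] [ 332. -768.   18.] [61. 35. 21.]
257 [362. 160.] [ 654. -271.   22.] [245.  43.  22.]
71 [456. 156.] [ 437. -434.    9.] [103.  59.   7.]
42 [426. 161.] [ 499. -363.   15.] [20. 81. 21.]
104 [486. 175.] [ 331. -387.   16.] [44. 37. 22.]
39 [329. 177.] [ 705. -174.    8.] [17. 69.  7.]
799 [239. 223.] [804. 105.  18.] [160. 300.  24.]
1371 [396. 214.] [ 478. -122.   16.] [147. 133.  24.]
757 [467. 207.] [ 334. -241.   12.] [100. 106.  13.]
1512 [335. 245.] [565.  47.   9.] [235. 111.  24.]
203 [268. 267.] [662. 191.  15.] [47. 50. 17.]
978 [170. 289.] [813. 360.  19.] [132. 131.  23.]
247 [322. 277.] [537. 153.  13.] [49. 58. 13.]
354 [230. 317.] [652. 353.  12.] [ 37. 129.  13.]
260 [343. 308.] [454. 208.  13.] [48. 49. 14.]
281 [273. 318.] [571. 310.  14.] [49. 46. 14.]
161 [142. 329.] [799. 471.   8.] [70. 33.  6.]
1886 [601. 363.] [-58.  70.  15.] [140. 172.  24.]
293 [254. 350.] [560. 395.  13.] [50. 47. 11.]
196 [322. 349.] [440. 322.   9.] [45. 48. 10.]
328 [173. 428.] [586. 614.  27.] [96. 45. 13.]
1024 [305. 431.] [377. 496.  17.] [201.  60.  20.]
```

Run:
```python
from h import *
for n,(a,b,e,f) in dict(scene=(205,275,285,395),side=(230,290,295,400)).items():
    d=np.load(n+'0.npz');P=d['P']
    Q=P[a:b,e:f].reshape(-1,3);Q=Q[np.isfinite(Q).all(1)]
    cap=Q[(Q[:,2]>112)&(Q[:,2]<120)]
    print(n,'cap',cap.mean(0).round(1),((cap.min(0)+cap.max(0))/2).round(1),np.ptp(cap,axis=0).round())
    c0=cap.mean(0)
    post=Q[(Q[:,2]>25)&(Q[:,2]<57)&(np.hypot(*(Q[:,:2]-c0[:2]).T)>90)&(np.hypot(*(Q[:,:2]-c0[:2]).T)<180)]
    _,lab,cc=cv2.kmeans(post[:,:2].astype(np.float32),4,None,(3,100,.1),10,cv2.KMEANS_PP_CENTERS)
    print(cc.round(1),np.bincount(lab.ravel()),cc.mean(0), np.hypot(*(cc.mean(0)-c0[:2])))
    m=np.isfinite(P[:,:,2])
    W=P[m];W=W[(abs(W[:,0]-480)<110)&(abs(W[:,1]+130)<100)]
    h=W[(W[:,2]>50)&(W[:,2]<66)];print('handle',h.mean(0).round(1),np.ptp(h,axis=0).round(),np.linalg.eigh(np.cov(h[:,:2].T))[1][:,1], len(h))
    f=W[(W[:,2]>23)&(W[:,2]<29)];print('frame',f.mean(0).round(1),np.ptp(f,axis=0).round(),len(f))
```

```text
scene cap [484.8  37.6 116. ] [493.4  35.6 116. ] [58. 35.  8.]
[[ 493.4 -118.7]
 [ 598.5   64. ]
 [ 600.2   22. ]
 [ 640.9   44.2]] [40 30 29 54] [583.26385     2.8689404] 104.38665335159443
handle [ 487.9 -128.9   59. ] [31. 36. 16.] [0.56719955 0.8235804 ] 103
frame [ 447.5 -141.1   25.8] [94. 66.  6.] 162
side cap [487.   43.4 116. ] [494.3  42.5 115.8] [57. 24.  8.]
[[ 488.1 -122.8]
 [ 641.8   45. ]
 [ 599.    65.6]
 [ 601.3   23.4]] [59 63 35 34] [582.5309      2.7992487] 103.78308497994647
handle [ 488.4 -126.1   58.5] [31. 42. 16.] [0.57490705 0.81821872] 88
frame [ 448.2 -137.2   26.7] [89. 65.  6.] 123
```

Run:
```python
import cv2
a=cv2.imread('pics/scene0.png')[160:280,280:480];b=cv2.imread('pics/side0.png')[200:300,270:450]
a=cv2.resize(a,(800,480),interpolation=cv2.INTER_CUBIC);cv2.imwrite('pics/z1.png',a)
```

```text
(no output)
```

View pics/z1.png

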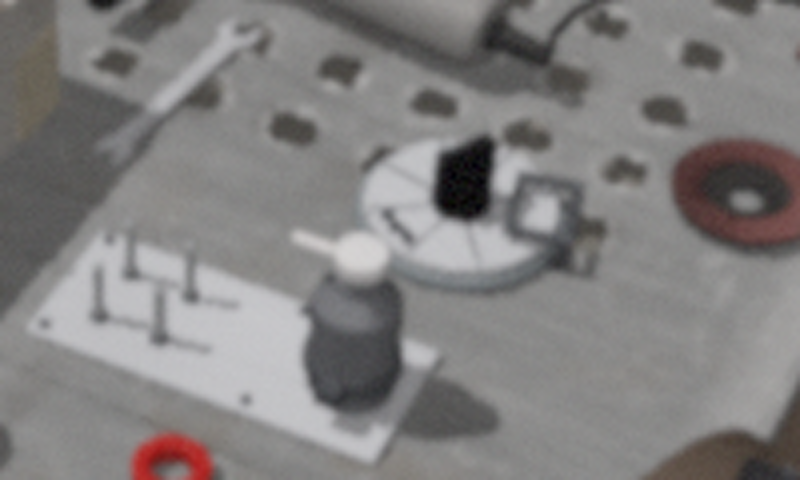

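```bash
cat >> h.py <<'E'
def to(x,y,z,yaw=None):
    s=env.state();r=R.from_euler('xyz',s['tcp_rot']);d=r.inv().apply(np.array([x,y,z])-s['eef_pos'])/1000
    t=0 if yaw is None else -((yaw-s['tcp_rot'][2]+np.pi)%(2*np.pi)-np.pi)
    print('shift',d.round(4),'turn',round(t,3))
E
python3 - <<'E'
from h import *
to(640,160,200,np.pi)
c=env.read_camera('wrist');print(np.array(c['tool_from_camera']).round(2),c['fx'])
E
```

```text
shift [-0.5759 -0.3029  0.0144] turn -0.265
[[   0.     -0.97   -0.24   68.2 ]
 [   1.      0.      0.     -0.23]
 [   0.     -0.24    0.97 -171.43]
 [   0.      0.      0.      1.  ]] 353.2940284319853
```

```bash
python3 -m pendant '[[[1,-0.048,-0.025,0,-0.03],[1,-0.096,-0.05,0,-0.07],[1,-0.144,-0.075,0,-0.1],[1,-0.19,-0.1,0,-0.14],[1,-0.24,-0.125,0,-0.17],[1,-0.29,-0.15,0,-0.2],[1,-0.33,-0.175,0,-0.24],[1,-0.38,-0.2,0,-0.265]]]'
python3 - <<'E'
from h import *
to(600,160,230,np.pi)
E
```

```text
t: 0.95
eef_pos: [457.4, 329.0, 214.6]
tcp_rot: [3.142, -0.0, -3.14]
ft_force: [0.2, 0.5, -0.4]
opening: 0.997
shift [-0.1423 -0.1693 -0.0154] turn 0.002
```

```bash
python3 -m pendant '[[[1,-0.03,-0.035,-0.003,0],[1,-0.06,-0.07,-0.006,0],[1,-0.09,-0.105,-0.01,0],[1,-0.12,-0.14,-0.015,0],[1,-0.142,-0.169,-0.015,0],[1,-0.142,-0.169,-0.015,0],[1,-0.142,-0.169,-0.015,0],[1,-0.142,-0.169,-0.015,0]]]'
python3 - <<'E'
from h import *
c,K,D,M=cam('wrist');cv2.imwrite('pics/w1.png',c['image'])
P=cloud(c,K,D,M);np.savez('w1.npz',P=P,im=c['image'],K=K,D=D,M=M);print(M[:3,3])
E
```

```text
t: 1.75
eef_pos: [597.7, 162.5, 229.5]
tcp_rot: [3.141, -0.001, -3.141]
ft_force: [0.6, 0.7, -0.4]
opening: 1.0
[529.59246244 162.33825521 400.94558282]
```

View pics/w1.png

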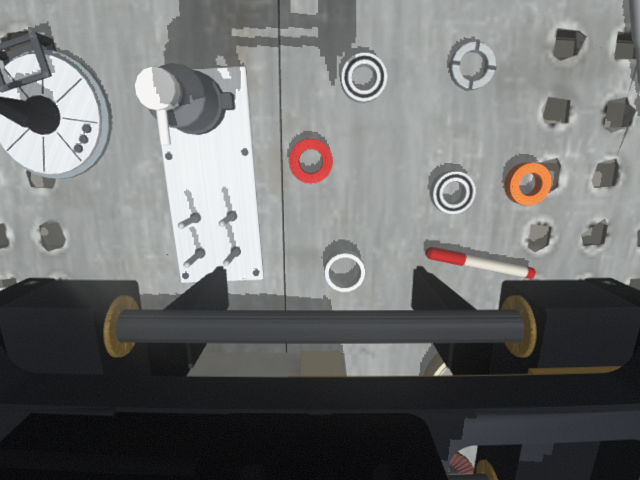

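```bash
cat >> h.py <<'E'
def parts(P,cents,h):
    for (n,(u,v)),hh in zip(cents.items(),h):
        r=26;Q=P[v-r:v+r,u-r:u+r].reshape(-1,3);Q=Q[np.isfinite(Q).all(1)]
        T=Q[abs(Q[:,2]-hh)<4].astype(np.float32)
        (x,y),rad=cv2.minEnclosingCircle(T[:,:2]);lo,hi=np.percentile(T[:,:2],[1,99],axis=0)
        print(n,len(T),'circ',round(x,1),round(y,1),'R',round(rad,1),'bbox',((lo+hi)/2).round(1),(hi-lo).round(1),'z',np.median(T[:,2]).round(1))
E
python3 - <<'E'
from h import *
d=np.load('w1.npz');P=d['P'];K,D,M=d['K'],d['D'],d['M']
parts(P,dict(sleeve=(344,272),bA=(453,192),bB=(363,77),ring=(473,65)),[18,14,14,10])
Q=P[150:285,165:265].reshape(-1,3);Q=Q[np.isfinite(Q).all(1)];q=Q[(Q[:,2]>49)&(Q[:,2]<58)]
_,lab,cc=cv2.kmeans(q[:,:2].astype(np.float32),4,None,(3,100,.1),10,cv2.KMEANS_PP_CENTERS)
print(cc.round(1),np.bincount(lab.ravel()),cc.mean(0))
for i in range(4):
  for j in range(i): 
    v=cc[i]-cc[j];print(np.hypot(*v).round(1),np.degrees(np.arctan2(v[1],v[0])).round(1))
Q=P[50:130,120:240].reshape(-1,3);Q=Q[np.isfinite(Q).all(1)]
q=Q[(Q[:,2]>111)&(Q[:,2]<121)];(x,y),r=cv2.minEnclosingCircle(q[:,:2].astype(np.float32));print('cap',x,y,r,q.mean(0),len(q), plane(None,K,D,M,[[157,88],[41,115],[82,137],[88,129],[79,145]],116)[0],plane(None,K,D,M,[[82,137],[88,129],[79,145]],20))
Q=P[0:200,0:120].reshape(-1,3);Q=Q[np.isfinite(Q).all(1)]
q=Q[(Q[:,2]>60)&(Q[:,2]<66)].astype(np.float32);print('handle',len(q),q.mean(0),cv2.minAreaRect(q[:,:2]))
q=Q[(Q[:,2]>23.5)&(Q[:,2]<29)].astype(np.float32);print('frame',len(q),q.mean(0),cv2.minAreaRect(q[:,:2]))
E
```

```text
Traceback (most recent call last):
  File "h.py", line 36, in parts
    (x,y),rad=cv2.minEnclosingCircle(T[:,:2]);lo,hi=np.percentile(T[:,:2],[1,99],axis=0)
              ~~~~~~~~~~~~~~~~~~~~~~^^^^^^^^^
cv2.error: OpenCV(4.12.0) /io/opencv/modules/imgproc/src/shapedescr.cpp:201: error: (-215:Assertion failed) count >= 0 && (depth == CV_32F || depth == CV_32S) in function 'minEnclosingCircle'
```

```bash
sed -i 's/minEnclosingCircle(T\[:,:2\])/minEnclosingCircle(np.ascontiguousarray(T[:,:2]))/' h.py
python3 - <<'E'
from h import *
d=np.load('w1.npz');P=d['P'];K,D,M=d['K'],d['D'],d['M']
print(np.isfinite(P[...,2]).mean(),P[272,344],P[180,280],P[100,300],P[262,333],P[88,157],P[115,41])
E
```

```text
0.9663020833333333 [668.30510167 192.08271478   1.37105873] [559.95659009 118.20990531   0.72701256] [474.95906154 141.43203141   0.95883432] [6.56242781e+02 1.78853112e+02 1.14837776e-01] [481.8120152   39.54464029 119.06823416] [ 491.25293971 -117.18097705   38.87065616]
```

```bash
cat > m.py <<'E'
from h import *
d=np.load('w1.npz');P=d['P'];K,D,M=d['K'],d['D'],d['M']
A=lambda q:np.ascontiguousarray(q[:,:2].astype(np.float32))
parts(P,dict(sleeve=(344,272),bA=(453,192),bB=(363,77),ring=(473,65)),[18,14,14,10])
Q=P[150:285,165:265].reshape(-1,3);Q=Q[np.isfinite(Q).all(1)];q=Q[(Q[:,2]>49)&(Q[:,2]<58)]
_,lab,cc=cv2.kmeans(A(q),4,None,(3,100,.1),10,cv2.KMEANS_PP_CENTERS)
print(cc.round(1),np.bincount(lab.ravel()),cc.mean(0))
for i in range(4):
  for j in range(i): 
    v=cc[i]-cc[j];print(np.hypot(*v).round(1),np.degrees(np.arctan2(v[1],v[0])).round(1))
Q=P[50:130,120:240].reshape(-1,3);Q=Q[np.isfinite(Q).all(1)]
q=Q[(Q[:,2]>111)&(Q[:,2]<121)];print('cap',cv2.minEnclosingCircle(A(q)),q.mean(0),len(q), plane(None,K,D,M,[[157,88]],116)[0],plane(None,K,D,M,[[82,137],[88,129],[79,145]],20))
Q=P[0:200,0:120].reshape(-1,3);Q=Q[np.isfinite(Q).all(1)]
q=Q[(Q[:,2]>58)&(Q[:,2]<68)];print('handle',len(q),q.mean(0),cv2.minAreaRect(A(q)))
q=Q[(Q[:,2]>23.5)&(Q[:,2]<29)];print('frame',len(q),q.mean(0),cv2.minAreaRect(A(q)))
E
python3 m.py
```

```text
sleeve 540 circ 662.0 191.2 R 23.4 bbox [661.8 191.3] [44.6 44.5] z 18.8
bA 1078 circ 571.8 309.8 R 24.1 bbox [571.2 309.3] [43.8 45.4] z 15.4
bB 1249 circ 454.2 207.6 R 23.8 bbox [454.4 207.1] [44.3 44. ] z 15.4
ring 1121 circ 439.9 321.2 R 24.0 bbox [440.7 320.8] [44.6 44.7] z 11.2
[[640.1  65.6]
 [600.4  22.6]
 [598.4  63.5]
 [642.1  24.8]] [40 39 39 42] [620.2494  44.1393]
58.6 -132.7
41.8 -177.1
41.0 92.7
40.9 -87.3
41.8 2.9
58.4 -41.6
cap ((488.4635314941406, 38.75426483154297), 23.2080135345459) [484.34416266  38.0703873  116.66197227] 1653 [481.29192516  38.20803213 116.        ] [[512.54463407 -89.56168702  20.        ]
 [504.47397913 -81.80886467  20.        ]
 [520.74884623 -94.08215349  20.        ]]
handle 488 [ 491.88403463 -124.88719732   63.2016957 ] ((491.1228942871094, -128.14434814453125), (34.62870407104492, 13.579068183898926), 58.95622634887695)
frame 1128 [ 442.94848456 -133.38501635   26.7952304 ] ((458.1563415527344, -139.09893798828125), (57.642024993896484, 98.68028259277344), 87.78826141357422)
```

Run:
```python
from h import *
to(662,191.3,50,-3.09);to(662,191.3,3,-3.09);print(env.state()['eef_pos'])
```

```text
shift [-0.0644  0.0284  0.1796] turn -0.05
shift [-0.0644  0.0284  0.2266] turn -0.05
[597.69206118 162.75472031 229.60871414]
```

```bash
python3 -m pendant '[[[1,-0.032,0.014,0.02,-0.05],[1,-0.064,0.028,0.05,-0.05],[1,-0.0644,0.0284,0.09,-0.05],[1,-0.0644,0.0284,0.13,-0.05],[1,-0.0644,0.0284,0.17,-0.05],[1,-0.0644,0.0284,0.19,-0.05],[1,-0.0644,0.0284,0.19,-0.05],[1,-0.0644,0.0284,0.19,-0.05]]]'
python3 - <<'E'
from h import *
to(662,191.3,3,-3.09)
E
```

```text
t: 2.6
eef_pos: [662.8, 191.2, 40.4]
tcp_rot: [3.141, 0.0, -3.09]
ft_force: [0.7, -0.3, 0.8]
opening: 1.003
shift [0.0008 0.0002 0.0374] turn -0.0
```

```bash
python3 -m pendant '[[[1,0.0008,0,0.02,0],[1,0.0008,0,0.036,0],[1,0.0008,0,0.0365,0],[0,0.0008,0,0.0365,0],[0,0.0008,0,0.0365,0],[0,0.0008,0,0.0365,0],[0,0.0008,0,0.0365,0],[0,0.0008,0,0.0365,0]]]'; python3 -m pendant '[[[0,0,0,-0.01,0],[0,0,0,-0.03,0],[0,0,0,-0.06,0],[0,0,0,-0.09,0],[0,0,0,-0.11,0],[0,0,0,-0.11,0],[0,0,0,-0.11,0],[0,0,0,-0.11,0]]]'
python3 - <<'E'
from h import *
to(620.2,44.1,114,-3.09);to(620.2,44.1,9.5,-3.09)
c,K,D,M=cam('wrist');cv2.imwrite('pics/w2.png',c['image'])
E
```

```text
t: 3.4
eef_pos: [662.1, 190.2, 3.5]
tcp_rot: [3.141, 0.0, -3.091]
ft_force: [0.0, 0.5, 0.1]
opening: 0.633
t: 4.2
eef_pos: [661.4, 190.0, 112.1]
tcp_rot: [-3.141, -0.002, -3.091]
ft_force: [-0.2, 0.1, -0.5]
opening: 0.014
shift [ 0.0485 -0.1437 -0.0018] turn -0.001
shift [ 0.0483 -0.1437  0.1027] turn -0.001
```

View pics/w2.png

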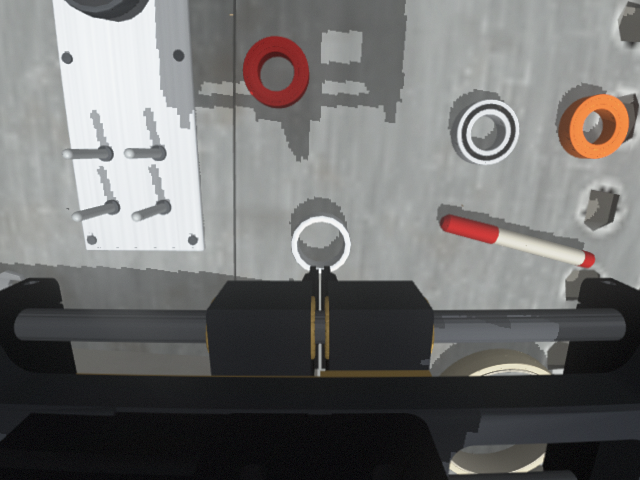

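The fingers hadn't closed before the lift, so the sleeve is still on the table at (321,243). I'll measure it again and grip it with a longer closing time.

```bash
cat > lk.py <<'E'
import sys
from h import *
# args: x y h [name]: measure part near x,y of top height h with the wrist camera
c,K,D,M=cam('wrist');P=cloud(c,K,D,M);x,y,h=map(float,sys.argv[1:4])
Q=P.reshape(-1,3);Q=Q[np.isfinite(Q).all(1)];T=Q[(np.hypot(Q[:,0]-x,Q[:,1]-y)<45)&(abs(Q[:,2]-h)<4)]
lo,hi=np.percentile(T[:,:2],[1,99],axis=0);(a,b),r=cv2.minEnclosingCircle(np.ascontiguousarray(T[:,:2].astype(np.float32)))
print(len(T),'bbox',((lo+hi)/2).round(1),(hi-lo).round(1),'circ',round(a,1),round(b,1),round(r,1),'z',np.median(T[:,2]).round(1))
if len(sys.argv)>4: cv2.imwrite('pics/'+sys.argv[4],c['image'])
E
python3 lk.py 662 191 18; python3 -c "
from h import *
to(662,191,40,-3.09)"
```

```text
1038 bbox [661.2 191.1] [43.2 44.7] circ 662.4 191.2 23.3 z 18.9
shift [-0.0007  0.0009  0.072 ] turn -0.001
```

```bash
python3 -m pendant '[[[1,0,0.001,0,0],[1,0,0.001,0,0],[1,0,0.001,0,0],[1,0,0.001,0,0],[1,0,0.001,0,0],[1,0,0.001,0.03,0],[1,0,0.001,0.06,0],[1,0,0.001,0.07,0]]]';  python3 -m pendant '[[[1,0,0,0.02,0],[1,0,0,0.038,0],[0.3,0,0,0.038,0],[0,0,0,0.038,0],[0,0,0,0.038,0],[0,0,0,0.038,0],[0,0,0,0.038,0],[0,0,0,0.038,0]]]'; python3 -m pendant '[[[0,0,0,0,0],[0,0,0,0,0],[0,0,0,0,0],[0,0,0,0,0],[0,0,0,0,0],[0,0,0,0,0],[0,0,0,0,0],[0,0,0,0,0]]]'
```

```text
t: 5.1
eef_pos: [660.6, 190.9, 40.4]
tcp_rot: [-3.141, -0.004, -3.091]
ft_force: [0.2, -0.0, -0.1]
opening: 0.622
t: 5.9
eef_pos: [662.3, 191.3, 6.0]
tcp_rot: [3.141, 0.001, -3.091]
ft_force: [-2.4, 0.1, 6.1]
opening: 0.48
t: 6.7
eef_pos: [662.3, 191.3, 6.0]
tcp_rot: [3.141, 0.001, -3.091]
ft_force: [-1.3, -0.2, 6.1]
opening: 0.48
```

Run:
```python
from h import *
c,K,D,M=cam('wrist');cv2.imwrite('pics/w3.png',c['image']);c,K,D,M=cam('side');cv2.imwrite('pics/s3.png',cv2.resize(c['image'][200:400,200:440],(720,600),interpolation=cv2.INTER_CUBIC))
```

```text
(no output)
```

View pics/w3.png

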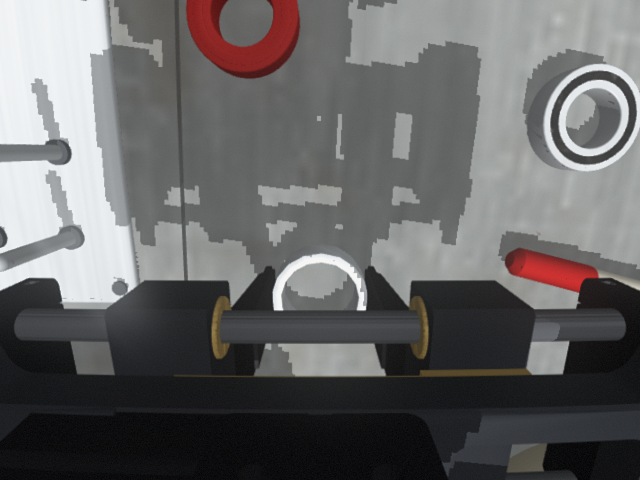

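The sleeve sits between the pads. I'll lift it and check.

```bash
python3 -m pendant '[[[0,0,0,-0.02,0],[0,0,0,-0.05,0],[0,0,0,-0.08,0],[0,0,0,-0.11,0],[0,0,0,-0.11,0],[0,0,0,-0.11,0],[0,0,0,-0.11,0],[0,0,0,-0.11,0]]]'
python3 - <<'E'
from h import *
s=env.state();p=s['eef_pos'];print(p)
c,K,D,M=cam('wrist');P=cloud(c,K,D,M);Q=P.reshape(-1,3);Q=Q[np.isfinite(Q).all(1)]
T=Q[(np.hypot(Q[:,0]-p[0],Q[:,1]-p[1])<30)&(Q[:,2]>p[2]-20)&(Q[:,2]<p[2]+30)&(abs(Q[:,1]-p[1])<22)]
print(len(T),T.min(0)-p,T.max(0)-p,np.median(T,0)-p)
A=np.c_[T[:,:2]-p[:2],np.ones(len(T))]
top=T[T[:,2]>np.percentile(T[:,2],40)];A=np.c_[top[:,:2]-p[:2],np.ones(len(top))];print(np.linalg.lstsq(A,top[:,2]-p[2],rcond=None)[0])
to(620.2,44.1,115,-3.09);to(620.2,44.1,9,-3.09)
E
```

```text
t: 7.6
eef_pos: [661.4, 191.1, 113.8]
tcp_rot: [-3.141, -0.002, -3.091]
ft_force: [0.8, 0.2, -0.1]
opening: 0.479
[661.40130732 191.07616821 113.78710798]
2392 [-23.20077682 -21.98863142  -4.58744153] [14.68878266 21.99520927 15.28101362] [-14.91960994  -0.98933518  12.47591028]
[-3.19534574e-03  6.72283815e-04  1.30816812e+01]
shift [ 0.0486 -0.1447 -0.001 ] turn -0.001
shift [ 0.0484 -0.1447  0.105 ] turn -0.001
```

```bash
python3 -m pendant '[[[0,0.012,-0.036,0,0],[0,0.024,-0.072,0,0],[0,0.036,-0.108,0,0],[0,0.0486,-0.1447,0,0],[0,0.0486,-0.1447,0.02,0],[0,0.0486,-0.1447,0.04,0],[0,0.0486,-0.1447,0.04,0],[0,0.0486,-0.1447,0.04,0]]]'; python3 -c "
from h import *
to(620.2,44.1,10.5,-3.09)"
```

```text
t: 8.45
eef_pos: [620.6, 44.3, 74.9]
tcp_rot: [3.141, -0.001, -3.091]
ft_force: [-0.0, 1.0, -0.1]
opening: 0.478
shift [ 0.0003 -0.0002  0.0644] turn -0.001
```

```bash
python3 -m pendant '[[[0,0.0003,0,0.012,0],[0,0.0003,0,0.024,0],[0,0.0003,0,0.036,0],[0,0.0003,0,0.046,0],[0,0.0003,0,0.055,0],[0,0.0003,0,0.062,0],[0,0.0003,0,0.0645,0],[0,0.0003,0,0.0645,0]]]'; python3 lk.py 620 44 24
```

```text
t: 9.25
eef_pos: [620.3, 44.3, 11.5]
tcp_rot: [3.141, 0.0, -3.092]
ft_force: [-4.1, -0.0, 11.1]
opening: 0.482
1975 bbox [611.3  44.1] [31.  46.1] circ 610.6 44.7 28.4 z 25.0
```

Seated, with contact at the expected height and the sleeve top at 24–25 mm. I'll release and rise.

```bash
python3 -m pendant '[[[0.75,0,0,-0.001,0],[0.75,0,0,-0.001,0],[0.75,0,0,-0.001,0],[0.75,0,0,-0.001,0],[0.75,0,0,-0.02,0],[0.75,0,0,-0.06,0],[0.75,0,0,-0.1,0],[0.75,0,0,-0.14,0]]]'; python3 -m pendant '[[[1,0.01,0.04,-0.02,0],[1,0.02,0.08,-0.02,0],[1,0.03,0.12,-0.02,0],[1,0.04,0.16,-0.02,0],[1,0.05,0.18,-0.02,0],[1,0.05,0.2,-0.02,0],[1,0.05,0.2,-0.02,0],[1,0.05,0.2,-0.02,0]]]'; python3 lk.py 620 44 24 w4.png; python3 lk.py 572 310 14;python3 lk.py 454 208 14;python3 lk.py 440 321 10;  python3 -c "
from h import *
to(571.8,309.8,45,-3.09)"
```

```text
t: 10.1
eef_pos: [620.1, 44.2, 151.9]
tcp_rot: [3.141, -0.001, -3.091]
ft_force: [0.2, 0.2, 0.4]
opening: 0.75
t: 10.9
eef_pos: [560.3, 241.3, 170.4]
tcp_rot: [-3.141, -0.0, -3.091]
ft_force: [-0.0, -0.7, 0.2]
opening: 1.0
459 bbox [614.1  45. ] [36.6 46.2] circ 620.3 44.9 32.6 z 24.5
1365 bbox [570.9 309.9] [44.7 44.8] circ 571.4 310.2 23.7 z 15.2
1673 bbox [454.3 207.2] [44.4 44.9] circ 454.2 207.3 23.6 z 15.4
1399 bbox [440.6 320.5] [43.9 44.8] circ 440.4 320.9 23.6 z 11.2
shift [-0.0146  0.0686  0.1256] turn -0.002
```

```bash
python3 -m pendant '[[[0.75,-0.007,0.034,0.02,0],[0.75,-0.0146,0.0686,0.05,0],[0.75,-0.0146,0.0686,0.09,0],[0.75,-0.0146,0.0686,0.12,0],[0.75,-0.0146,0.0686,0.14,0],[0.75,-0.0146,0.0686,0.155,0],[0.75,-0.0146,0.0686,0.166,0],[0.75,-0.0146,0.0686,0.167,0]]]'; python3 -m pendant '[[[0,0,0,0,0],[0,0,0,0,0],[0,0,0,0,0],[0,0,0,0,0],[0,0,0,0,0],[0,0,0,0,0],[0,0,0,0,0],[0,0,0,0,0]]]'; python3 -m pendant '[[[0,0,0,-0.02,0],[0,0,0,-0.05,0],[0,0,0,-0.09,0],[0,0,0,-0.13,0],[0,0,0,-0.13,0],[0,0,0,-0.13,0],[0,0,0,-0.13,0],[0,0,0,-0.13,0]]]'
cat > held.py <<'E'
from h import *
s=env.state();p=s['eef_pos'];print(p,s['opening'])
c,K,D,M=cam('wrist');P=cloud(c,K,D,M);Q=P.reshape(-1,3);Q=Q[np.isfinite(Q).all(1)]
T=Q[(np.hypot(Q[:,0]-p[0],Q[:,1]-p[1])<30)&(Q[:,2]>p[2]-20)&(Q[:,2]<p[2]+30)&(abs(Q[:,1]-p[1])<22)]
top=T[T[:,2]>np.percentile(T[:,2],40)];A=np.c_[top[:,:2]-p[:2],np.ones(len(top))];print(len(T),'xmin',T[:,0].min()-p[0],'tilt',np.linalg.lstsq(A,top[:,2]-p[2],rcond=None)[0].round(3))
E
python3 held.py;  python3 -c "
from h import *
to(620.2,44.1,130,-3.09)"
```

```text
t: 11.9
eef_pos: [571.4, 310.2, 2.7]
tcp_rot: [-3.141, -0.001, -3.092]
ft_force: [-0.6, 0.5, -0.4]
opening: 0.75
t: 12.7
eef_pos: [571.8, 310.8, 4.1]
tcp_rot: [3.141, 0.001, -3.091]
ft_force: [-0.9, 1.4, 5.3]
opening: 0.488
t: 13.5
eef_pos: [570.9, 310.5, 132.1]
tcp_rot: [-3.141, -0.002, -3.091]
ft_force: [-0.4, 1.0, 0.7]
opening: 0.477
[570.94702018 310.455228   132.05547907] 0.4767084731407025
3705 xmin -23.65049595884841 tilt [-3.0000e-03 -0.0000e+00  1.1361e+01]
shift [-0.0357 -0.2685  0.0023] turn -0.001
```

```bash
python3 -m pendant '[[[0,-0.006,-0.043,0,0],[0,-0.012,-0.086,0,0],[0,-0.018,-0.13,0,0],[0,-0.024,-0.175,0,0],[0,-0.03,-0.22,0,0],[0,-0.0357,-0.26,0,0],[0,-0.0357,-0.2685,0,0],[0,-0.0357,-0.2685,0.04,0]]]'; python3 -m pendant '[[[0,0,0,0,0],[0,0,0,0,0],[0,0,0,0,0],[0,0,0,0,0],[0,0,0,0,0],[0,0,0,0,0],[0,0,0,0,0],[0,0,0,0,0]]]';python3 held.py;  python3 -c "
from h import *
to(620.2,44.1,26,-3.09)"
```

```text
t: 14.35
eef_pos: [623.2, 42.6, 96.5]
tcp_rot: [-3.141, 0.007, -3.094]
ft_force: [1.3, 0.1, -2.1]
opening: 0.484
t: 15.15
eef_pos: [620.6, 44.3, 93.8]
tcp_rot: [3.142, 0.0, -3.091]
ft_force: [-0.0, -0.1, -0.8]
opening: 0.481
[620.64822151  44.31263093  93.77625495] 0.4811774259981332
3696 xmin -23.615245370991374 tilt [-1.0000e-03 -1.0000e-03  1.1358e+01]
shift [ 0.0005 -0.0002  0.0677] turn -0.001
```

```bash
python3 -m pendant '[[[0,0.0005,0,0.012,0],[0,0.0005,0,0.024,0],[0,0.0005,0,0.036,0],[0,0.0005,0,0.046,0],[0,0.0005,0,0.056,0],[0,0.0005,0,0.064,0],[0,0.0005,0,0.0675,0],[0,0.0005,0,0.0675,0]]]'; python3 lk.py 620 44 38
```

```text
t: 16.0
eef_pos: [620.1, 44.3, 27.2]
tcp_rot: [-3.141, 0.0, -3.091]
ft_force: [-5.3, -0.6, 13.8]
opening: 0.481
3608 bbox [611.7  44.1] [30.8 49.3] circ 609.1 43.7 29.2 z 39.2
```

```bash
python3 -m pendant '[[[0.75,0,0,-0.001,0],[0.75,0,0,-0.001,0],[0.75,0,0,-0.001,0],[0.75,0,0,-0.001,0],[0.75,0,0,-0.02,0],[0.75,0,0,-0.06,0],[0.75,0,0,-0.1,0],[0.75,0,0,-0.14,0]]]'; python3 -m pendant '[[[0.75,0.02,0.02,0,0],[0.75,0.05,0.04,0,0],[0.75,0.08,0.06,0,0],[0.75,0.11,0.085,0,0],[0.75,0.14,0.11,0,0],[0.75,0.155,0.14,0,0],[0.75,0.155,0.15,0,0],[0.75,0.155,0.15,0,0]]]'; python3 lk.py 620 44 38;python3 lk.py 454 208 14;python3 lk.py 440 321 10;  python3 -c "
from h import *
to(454.3,207.4,3,-3.09)"
```

```text
t: 16.85
eef_pos: [619.9, 44.3, 167.4]
tcp_rot: [3.141, -0.001, -3.091]
ft_force: [0.8, -0.1, -0.3]
opening: 0.755
t: 17.65
eef_pos: [458.0, 187.3, 166.3]
tcp_rot: [3.141, 0.001, -3.089]
ft_force: [0.4, -0.2, 0.1]
opening: 0.747
1418 bbox [453.2 207.6] [44.7 44.3] circ 453.6 207.6 23.6 z 15.2
1206 bbox [439.8 320.4] [44.  44.8] circ 440.3 320.8 23.5 z 11.1
shift [0.0031 0.0219 0.163 ] turn -0.002Traceback (most recent call last):
  File "lk.py", line 6, in <module>
    lo,hi=np.percentile(T[:,:2],[1,99],axis=0);(a,b),r=cv2.minEnclosingCircle(np.ascontiguousarray(T[:,:2].astype(np.float32)))
          ~~~~~~~~~~~~~^^^^^^^^^^^^^^^^^^^^^^^
    return _quantile_unchecked(
        a, q, axis, out, overwrite_input, method, keepdims, weights)
    return _ureduce(a,
                    func=_quantile_ureduce_func,
    ...<5 lines>...
                    overwrite_input=overwrite_input,
                    method=method)
    r = func(a, **kwargs)
    result = _quantile(arr,
                       quantiles=q,
    ...<2 lines>...
                       out=out,
                       weights=wgt)
    slices_having_nans = np.isnan(arr[-1, ...])
                                  ~~~^^^^^^^^^
IndexError: index -1 is out of bounds for axis 0 with size 0
```

```bash
python3 -m pendant '[[[0.75,0.0031,0.021,0.03,0],[0.75,0.0031,0.0215,0.06,0],[0.75,0.0031,0.0215,0.09,0],[0.75,0.0031,0.0215,0.12,0],[0.75,0.0031,0.0215,0.14,0],[0.75,0.0031,0.0215,0.155,0],[0.75,0.0031,0.0215,0.163,0],[0.75,0.0031,0.0215,0.163,0]]]'; python3 -m pendant '[[[0,0,0,0,0],[0,0,0,0,0],[0,0,0,0,0],[0,0,0,0,0],[0,0,0,0,0],[0,0,0,0,0],[0,0,0,0,0],[0,0,0,0,0]]]'; python3 -m pendant '[[[0,0,0,-0.02,0],[0,0,0,-0.05,0],[0,0,0,-0.09,0],[0,0,0,-0.13,0],[0,0,0,-0.13,0],[0,0,0,-0.13,0],[0,0,0,-0.13,0],[0,0,0,-0.13,0]]]'; python3 held.py;  python3 -c "
from h import *
to(620.2,44.1,130,-3.09)"
```

```text
t: 18.6
eef_pos: [453.7, 206.9, 2.3]
tcp_rot: [-3.141, -0.002, -3.093]
ft_force: [0.9, -0.2, 0.2]
opening: 0.752
t: 19.4
eef_pos: [453.9, 207.8, 3.7]
tcp_rot: [3.141, 0.001, -3.091]
ft_force: [-0.3, -0.7, 6.0]
opening: 0.481
t: 20.2
eef_pos: [453.1, 207.5, 131.8]
tcp_rot: [-3.141, -0.002, -3.091]
ft_force: [-0.7, 0.5, -1.1]
opening: 0.482
[453.07465905 207.46479989 131.83120416] 0.4824422411066672
3693 xmin -23.623758228475367 tilt [-4.0000e-03 -1.0000e-03  1.1852e+01]
shift [-0.1587 -0.1716  0.0016] turn -0.001
```

```bash
python3 -m pendant '[[[0,-0.03,-0.022,0,0],[0,-0.06,-0.045,0,0],[0,-0.09,-0.07,0,0],[0,-0.12,-0.1,0,0],[0,-0.145,-0.13,0,0],[0,-0.1585,-0.16,0,0],[0,-0.1587,-0.1716,0,0],[0,-0.1587,-0.1716,0.03,0]]]'; python3 -m pendant '[[[0,0,0,0,0],[0,0,0,0,0],[0,0,0,0,0],[0,0,0,0,0],[0,0,0,0,0],[0,0,0,0,0],[0,0,0,0,0],[0,0,0,0,0]]]';python3 held.py;  python3 -c "
from h import *
to(620.2,44.1,39.5,-3.09)"
```

```text
t: 21.05
eef_pos: [622.3, 42.6, 104.6]
tcp_rot: [-3.141, 0.004, -3.094]
ft_force: [0.0, 1.6, -1.3]
opening: 0.484
t: 21.85
eef_pos: [620.7, 44.3, 103.2]
tcp_rot: [3.142, 0.0, -3.091]
ft_force: [0.3, 0.3, -0.7]
opening: 0.481
[620.73914718  44.2926207  103.22627494] 0.4814963831939389
3696 xmin -23.691363136581685 tilt [-1.0000e-03 -0.0000e+00  1.1806e+01]
shift [ 0.0006 -0.0001  0.0637] turn -0.001
```

```bash
python3 -m pendant '[[[0,0.0006,0,0.012,0],[0,0.0006,0,0.024,0],[0,0.0006,0,0.036,0],[0,0.0006,0,0.046,0],[0,0.0006,0,0.054,0],[0,0.0006,0,0.06,0],[0,0.0006,0,0.0635,0],[0,0.0006,0,0.0635,0]]]'; python3 lk.py 620 44 52
```

```text
t: 22.7
eef_pos: [620.3, 44.3, 41.3]
tcp_rot: [-3.142, 0.001, -3.091]
ft_force: [-6.6, -0.4, 16.2]
opening: 0.48
3900 bbox [611.9  43.5] [30.9 49.5] circ 608.9 43.8 29.2 z 53.1
```

```bash
python3 -m pendant '[[[0.75,0,0,-0.001,0],[0.75,0,0,-0.001,0],[0.75,0,0,-0.001,0],[0.75,0,0,-0.001,0],[0.75,0,0,-0.02,0],[0.75,0,0,-0.06,0],[0.75,0,0,-0.1,0],[0.75,0,0,-0.13,0]]]'; python3 -m pendant '[[[0.75,0.02,0.03,0,0],[0.75,0.05,0.06,0,0],[0.75,0.08,0.09,0,0],[0.75,0.11,0.125,0,0],[0.75,0.13,0.16,0,0],[0.75,0.14,0.2,0,0],[0.75,0.14,0.21,0,0],[0.75,0.14,0.21,0,0]]]'; python3 lk.py 440 321 10 w5.png; python3 lk.py 620 44 52; python3 -c "
from h import *
to(440,320.5,2.5,-3.09)"
```

```text
t: 23.55
eef_pos: [620.4, 44.2, 171.8]
tcp_rot: [-3.142, 0.001, -3.091]
ft_force: [-0.2, 0.8, -0.2]
opening: 0.752
t: 24.35
eef_pos: [469.6, 248.0, 169.6]
tcp_rot: [3.141, 0.0, -3.089]
ft_force: [0.2, -0.9, 0.5]
opening: 0.75
1180 bbox [440.1 321.1] [43.6 44.9] circ 440.0 321.8 23.8 z 11.1
shift [0.0263 0.0756 0.1669] turn -0.001Traceback (most recent call last):
  File "lk.py", line 6, in <module>
    lo,hi=np.percentile(T[:,:2],[1,99],axis=0);(a,b),r=cv2.minEnclosingCircle(np.ascontiguousarray(T[:,:2].astype(np.float32)))
          ~~~~~~~~~~~~~^^^^^^^^^^^^^^^^^^^^^^^
    return _quantile_unchecked(
        a, q, axis, out, overwrite_input, method, keepdims, weights)
    return _ureduce(a,
                    func=_quantile_ureduce_func,
    ...<5 lines>...
                    overwrite_input=overwrite_input,
                    method=method)
    r = func(a, **kwargs)
    result = _quantile(arr,
                       quantiles=q,
    ...<2 lines>...
                       out=out,
                       weights=wgt)
    slices_having_nans = np.isnan(arr[-1, ...])
                                  ~~~^^^^^^^^^
IndexError: index -1 is out of bounds for axis 0 with size 0
```

View pics/w5.png

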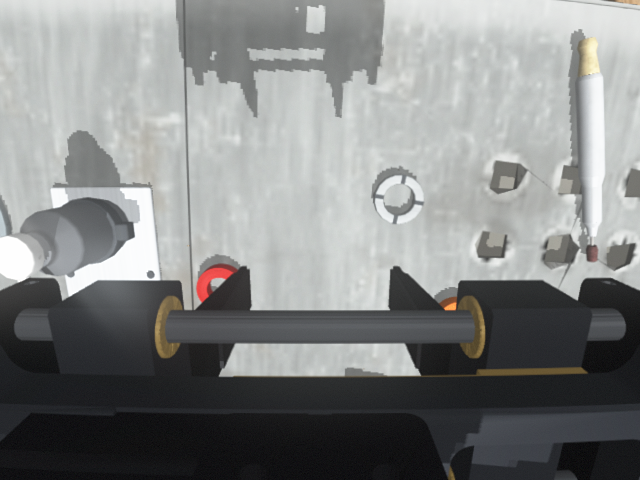

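The lock ring is at (398,198), and there are no further bearings in this part of the table. I'll grasp the ring.

```bash
python3 -m pendant '[[[0.75,0.01,0.035,0.03,0],[0.75,0.02,0.07,0.06,0],[0.75,0.026,0.0756,0.09,0],[0.75,0.026,0.0756,0.12,0],[0.75,0.026,0.0756,0.14,0],[0.75,0.026,0.0756,0.157,0],[0.75,0.026,0.0756,0.167,0],[0.75,0.026,0.0756,0.167,0]]]'; python3 -m pendant '[[[0,0,0,0,0],[0,0,0,0,0],[0,0,0,0,0],[0,0,0,0,0],[0,0,0,0,0],[0,0,0,0,0],[0,0,0,0,0],[0,0,0,0,0]]]'; python3 -m pendant '[[[0,0,0,-0.02,0],[0,0,0,-0.05,0],[0,0,0,-0.09,0],[0,0,0,-0.13,0],[0,0,0,-0.14,0],[0,0,0,-0.14,0],[0,0,0,-0.14,0],[0,0,0,-0.14,0]]]'; python3 held.py;  python3 -c "
from h import *
to(620.2,44.1,140,-3.09)"
```

```text
t: 25.25
eef_pos: [440.3, 320.0, 1.7]
tcp_rot: [-3.141, -0.001, -3.093]
ft_force: [-0.3, -0.0, -0.1]
opening: 0.754
t: 26.05
eef_pos: [440.3, 321.3, 3.2]
tcp_rot: [3.141, 0.001, -3.091]
ft_force: [-0.7, -1.6, 6.7]
opening: 0.483
t: 26.85
eef_pos: [439.4, 320.8, 141.0]
tcp_rot: [-3.14, -0.002, -3.091]
ft_force: [0.3, -0.5, -0.6]
opening: 0.48
[439.39613885 320.75562582 140.99694241] 0.47950335316167886
2875 xmin -23.391292390485944 tilt [-2.000e-03  0.000e+00  8.282e+00]
shift [-0.1666 -0.2854  0.001 ] turn -0.001
```

```bash
python3 -m pendant '[[[0,-0.022,-0.038,0,0],[0,-0.044,-0.076,0,0],[0,-0.066,-0.114,0,0],[0,-0.088,-0.152,0,0],[0,-0.11,-0.19,0,0],[0,-0.132,-0.228,0,0],[0,-0.154,-0.264,0,0],[0,-0.1666,-0.2854,0,0]]]'; python3 -m pendant '[[[0,0,0,0,0],[0,0,0,0,0],[0,0,0,0,0],[0,0,0,0.02,0],[0,0,0,0.02,0],[0,0,0,0.02,0],[0,0,0,0.02,0],[0,0,0,0.02,0]]]';python3 held.py;  python3 -c "
from h import *
to(620.2,44.1,52.5,-3.09)"
```

```text
t: 27.7
eef_pos: [621.8, 41.7, 141.1]
tcp_rot: [3.142, -0.002, -3.093]
ft_force: [1.0, 0.4, -1.2]
opening: 0.48
t: 28.5
eef_pos: [620.9, 44.7, 123.3]
tcp_rot: [-3.142, 0.001, -3.091]
ft_force: [-0.9, -0.8, -0.8]
opening: 0.483
[620.90712341  44.6781258  123.33960978] 0.48294267565418303
2874 xmin -23.4441322179498 tilt [ 2.000e-03 -0.000e+00  8.249e+00]
shift [ 0.0008 -0.0004  0.0707] turn -0.001
```

```bash
python3 -m pendant '[[[0,0.0008,-0.0004,0.015,0],[0,0.0008,-0.0004,0.03,0],[0,0.0008,-0.0004,0.045,0],[0,0.0008,-0.0004,0.055,0],[0,0.0008,-0.0004,0.062,0],[0,0.0008,-0.0004,0.067,0],[0,0.0008,-0.0004,0.07,0],[0,0.0008,-0.0004,0.07,0]]]'; python3 lk.py 620 44 62
```

```text
t: 29.35
eef_pos: [620.4, 44.0, 54.9]
tcp_rot: [-3.141, 0.002, -3.091]
ft_force: [-6.5, 0.0, 19.1]
opening: 0.481
3002 bbox [613.3  43.5] [31.9 49.2] circ 613.8 43.9 28.1 z 63.0
```

```bash
python3 -m pendant '[[[0.75,0,0,-0.001,0],[0.75,0,0,-0.001,0],[0.75,0,0,-0.001,0],[0.75,0,0,-0.001,0],[0.75,0,0,-0.02,0],[0.75,0,0,-0.05,0],[0.75,0,0,-0.09,0],[0.75,0,0,-0.13,0]]]'; python3 -m pendant '[[[0,-0.02,0,-0.05,0],[0,-0.04,0,-0.08,0],[0,-0.04,0,-0.08,0],[0,-0.04,0,-0.08,0],[0,-0.04,0,-0.08,0],[0,-0.04,0,-0.08,0],[0,-0.04,0,-0.08,0],[0,-0.04,0,-0.08,0]]]'
python3 - <<'E'
from h import *
c,K,D,M=cam('wrist');P=cloud(c,K,D,M);cv2.imwrite('pics/w6.png',c['image'])
np.savez('w6.npz',P=P,im=c['image'],K=K,D=D,M=M)
Q=P.reshape(-1,3);Q=Q[np.isfinite(Q).all(1)]
T=Q[(np.hypot(Q[:,0]-620,Q[:,1]-44)<28)&(abs(Q[:,2]-62)<4)];lo,hi=np.percentile(T,[1,99],axis=0);print('ring',len(T),(lo+hi)/2,hi-lo)
A=np.c_[T[:,:2]-[620,44],np.ones(len(T))];print(np.linalg.lstsq(A,T[:,2],rcond=None)[0])
T=Q[(abs(Q[:,0]-490)<70)&(abs(Q[:,1]-38)<40)&(abs(Q[:,2]-116)<4)];
(a,b),r=cv2.minEnclosingCircle(np.ascontiguousarray(T[T[:,0]<500][:,:2].astype(np.float32)));print('cap',a,b,r,T[:,2].mean())
to(480.8,37.5,135,-3.09)
E
```

```text
t: 30.2
eef_pos: [619.7, 44.0, 183.6]
tcp_rot: [3.141, -0.001, -3.091]
ft_force: [0.7, -0.7, 0.4]
opening: 0.751
t: 31.0
eef_pos: [659.7, 46.0, 262.2]
tcp_rot: [3.141, -0.001, -3.091]
ft_force: [-0.1, 0.6, -0.7]
opening: 0.133
ring 945 [619.63617904  44.00236014  62.62900102] [44.34011952 44.26738659  4.87716364]
[-8.12613987e-06  1.71260315e-03  6.29948663e+01]
cap 483.1730651855469 36.413726806640625 16.9345703125 116.56464030960842
shift [0.1791 0.0005 0.1274] turn -0.001
```

View pics/w6.png

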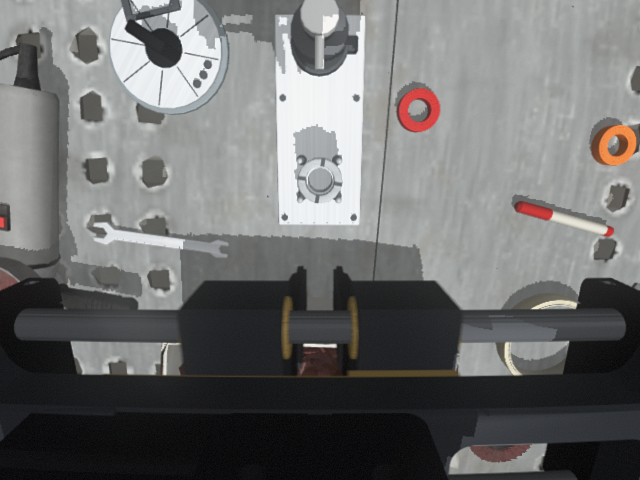

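The pack is complete at (319,180), flat, square and within 1 mm of the seat. The cap is next.

```bash
python3 -m pendant '[[[0,0.04,0,0,0],[0,0.08,0,0.02,0],[0,0.12,0,0.05,0],[0,0.15,0,0.08,0],[0,0.179,0.0005,0.11,0],[0,0.179,0.0005,0.127,0],[0,0.179,0.0005,0.127,0],[0,0.179,0.0005,0.127,0]]]'; python3 -c "
from h import *
to(480.8,37.5,107.5,-3.09)"
```

```text
t: 31.85
eef_pos: [481.8, 37.5, 136.1]
tcp_rot: [3.142, 0.001, -3.091]
ft_force: [0.3, -0.0, -0.2]
opening: 0.004
shift [0.001  0.0001 0.0286] turn -0.001
```

```bash
python3 -m pendant '[[[0,0.001,0,0.012,0],[0,0.001,0,0.02,0],[0,0.001,0,0.024,0],[0,0.001,0,0.027,0],[0,0.001,0,0.0285,0],[0,0.001,0,0.0285,0],[0,0.001,0,0.0285,0],[0,0.001,0,0.0285,0]]]'
```

```text
t: 32.65
eef_pos: [481.1, 37.5, 109.1]
tcp_rot: [-3.141, 0.003, -3.091]
ft_force: [-4.2, -0.6, 23.0]
opening: 0.004
```

```bash
python3 -m pendant '[[[0,0,0,-0.01,0],[0,0,0,-0.03,0],[0,0,0,-0.06,0],[0,0,0,-0.09,0],[0.3,-0.02,-0.04,-0.12,0],[0.5,-0.04,-0.08,-0.13,0],[0.75,-0.06,-0.12,-0.13,0],[0.75,-0.06,-0.15,-0.13,0]]]'; python3 -m pendant '[[[0.75,0,0,0,0],[0.75,0,0,0,0],[0.75,0,0,0,0],[0.75,0,0,0,0],[0.75,0,0,0,0],[0.75,0,0,0,0],[0.75,0,0,0,0],[0.75,0,0,0,0]]]'
python3 - <<'E'
from h import *
c,K,D,M=cam('wrist');P=cloud(c,K,D,M);cv2.imwrite('pics/w7.png',c['image'])
np.savez('w7.npz',P=P,im=c['image'],K=K,D=D,M=M)
E
```

```text
t: 33.45
eef_pos: [549.4, -111.7, 237.8]
tcp_rot: [-3.141, 0.002, -3.092]
ft_force: [-0.7, -0.1, -0.6]
opening: 0.283
t: 34.25
eef_pos: [547.6, -109.2, 237.1]
tcp_rot: [3.142, 0.0, -3.091]
ft_force: [-1.1, 0.0, -0.4]
opening: 0.748
```

View pics/w7.png

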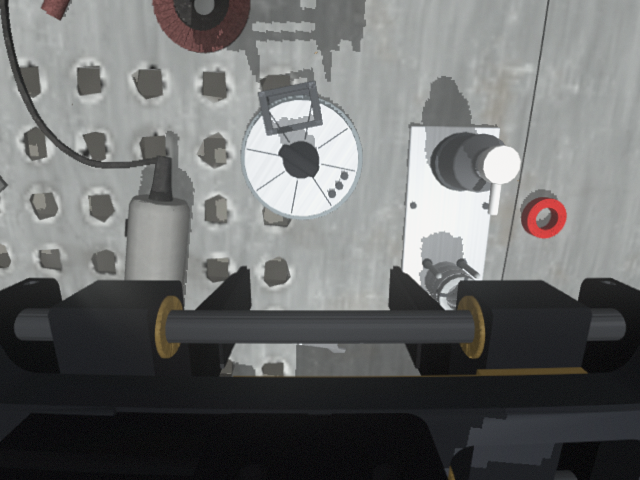

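```bash
cat > wh.py <<'E'
from h import *
import sys
d=np.load(sys.argv[1]);P=d['P'];K,D,M=d['K'],d['D'],d['M'];im=d['im']
A=lambda q:np.ascontiguousarray(q[:,:2].astype(np.float32))
near=(np.hypot(P[...,0]-488,P[...,1]+130)<110)
Z=np.nan_to_num(P[...,2])
q=P[near&(Z>13)&(Z<22)];q=q[q[:,0]>450];print('disc z',np.median(q[:,2]),len(q))
hz=np.median(q[:,2]);w=q[abs(q[:,2]-hz)<2]
(a,b),r=cv2.minEnclosingCircle(A(w));print('disc circle',a,b,r)
q=P[near&(Z>60)&(Z<68)];print('handle',len(q),q.mean(0),cv2.minAreaRect(A(q)))
q=P[near&(Z>24)&(Z<30)&(P[...,0]<460)];print('frame',len(q),cv2.minAreaRect(A(q)),q[:,2].mean())
hsv=cv2.cvtColor(im,cv2.COLOR_BGR2GRAY)
m=near&(Z>13)&(Z<24)&(hsv<95)&(P[...,0]>455)&(np.hypot(P[...,0]-a,P[...,1]-b)<57)&(np.hypot(P[...,0]-a,P[...,1]-b)>42)
n,l,st,ce=cv2.connectedComponentsWithStats(m.astype(np.uint8))
for i in range(1,n):
    if st[i,4]>8: print(st[i,4],ce[i].round(1),plane(None,K,D,M,[ce[i]],hz+1)[0].round(1))
E
python3 wh.py w7.npz
```

```text
disc z 16.40432179322218 7494
disc circle 488.5396423339844 -132.8219757080078 62.11751174926758
handle 573 [ 488.16887337 -132.61269509   63.89382383] ((488.2831726074219, -132.4690704345703), (41.48360824584961, 13.062824249267578), 60.71294403076172)
frame 1185 ((437.0796203613281, -145.25437927246094), (43.96184539794922, 60.35397720336914), 13.544315338134766) 27.30082352230894
```

Run:
```python
from h import *
d=np.load('w7.npz');K,D,M=d['K'],d['D'],d['M']
p=plane(None,K,D,M,[[333,193],[339,184],[345,175]],18);v=p[:,:2]-[488.4,-132.6]
print(p.round(1),np.hypot(*v.T),np.degrees(np.arctan2(v[:,1],v[:,0])))
```

```text
[[522.6 -95.5  18. ]
 [512.4 -89.5  18. ]
 [502.3 -83.6  18. ]] [50.46184286 49.32178279 50.940526  ] [47.38493814 60.92977533 74.19671798]
```

```bash
python3 -c "
from h import *
print(env.state()['joints'])
to(488.4,-132.6,110,1.06)"
```

```text
[-3.15319075e-01  3.73132065e-01  1.69552871e+00  1.19106578e-04
  1.07296959e+00 -1.93646530e+00]
shift [ 0.0602 -0.0204  0.1271] turn 2.132
```

```bash
python3 -m pendant '[[[0.5,0.02,-0.007,0.01,0.14],[0.5,0.04,-0.014,0.03,0.28],[0.5,0.0602,-0.0204,0.05,0.42],[0.5,0.0602,-0.0204,0.07,0.56],[0.5,0.0602,-0.0204,0.09,0.7],[0.5,0.0602,-0.0204,0.11,0.84],[0.5,0.0602,-0.0204,0.127,0.98],[0.5,0.0602,-0.0204,0.127,1.12]]]'; python3 -m pendant '[[[0.5,0,0,0,0.14],[0.5,0,0,0,0.28],[0.5,0,0,0,0.42],[0.5,0,0,0,0.56],[0.5,0,0,0,0.7],[0.5,0,0,0,0.84],[0.5,0,0,0,0.98],[0.5,0,0,0,1.012]]]'; python3 -m pendant '[[[0.5,0,0,0,0],[0.5,0,0,0,0],[0.5,0,0,0,0],[0.5,0,0,0,0],[0.5,0,0,0,0],[0.5,0,0,0,0],[0.5,0,0,0,0],[0.5,0,0,0,0]]]'; python3 -c "
from h import *
to(488.4,-132.6,32,1.06)"
```

```text
t: 35.1
eef_pos: [487.6, -132.5, 108.2]
tcp_rot: [-3.14, -0.003, 2.066]
ft_force: [-1.2, 0.5, 0.4]
opening: 0.5
t: 35.9
eef_pos: [488.5, -132.8, 110.1]
tcp_rot: [3.141, -0.0, 1.055]
ft_force: [0.2, -0.5, 0.3]
opening: 0.501
t: 36.7
eef_pos: [488.5, -132.7, 110.1]
tcp_rot: [-3.142, -0.0, 1.06]
ft_force: [-0.1, -0.1, 1.0]
opening: 0.498
shift [ 0.0001 -0.0001  0.0781] turn -0.0
```

```bash
python3 -m pendant '[[[0.5,0,0,0.02,0],[0.5,0,0,0.04,0],[0.5,0,0,0.06,0],[0.5,0,0,0.075,0],[0.5,0,0,0.078,0],[0,0,0,0.078,0],[0,0,0,0.078,0],[0,0,0,0.078,0]]]'; python3 -m pendant '[[[0,0,0,0,0],[0,0,0,0,0],[0,0,0,0,0],[0,0,0,0,0],[0,0,0,0,0],[0,0,0,0,0],[0,0,0,0,0],[0,0,0,0,0]]]'
```

```text
t: 37.5
eef_pos: [488.8, -132.8, 32.9]
tcp_rot: [3.14, -0.0, 1.06]
ft_force: [0.5, -0.9, 0.0]
opening: 0.303
t: 38.3
eef_pos: [488.9, -132.9, 32.5]
tcp_rot: [3.14, -0.0, 1.06]
ft_force: [2.2, 0.1, 5.2]
opening: 0.133
```

```bash
python3 -m pendant '[[[0,0,0,0,-0.1],[0,0,0,0,-0.2],[0,0,0,0,-0.3],[0,0,0,0,-0.4],[0,0,0,0,-0.5],[0,0,0,0,-0.6],[0,0,0,0,-0.7],[0,0,0,0,-0.8]]]'; python3 -m pendant '[[[0,0,0,0,-0.1],[0,0,0,0,-0.2],[0,0,0,0,-0.3],[0,0,0,0,-0.4],[0,0,0,0,-0.5],[0,0,0,0,-0.6],[0,0,0,0,-0.7],[0,0,0,0,-0.8]]]'; python3 -m pendant '[[[0,0,0,0,-0.1],[0,0,0,0,-0.2],[0,0,0,0,-0.3],[0,0,0,0,-0.4],[0,0,0,0,-0.5],[0,0,0,0,-0.6],[0,0,0,0,-0.7],[0,0,0,0,-0.718]]]';python3 -m pendant '[[[0,0,0,0,0],[0,0,0,0,0],[0,0,0,0,0],[0,0,0,0,0],[0,0,0,0,0],[0,0,0,0,0],[0,0,0,0,0],[0,0,0,0,0]]]'; python3 -c "
from h import *
c,K,D,M=cam('wrist');cv2.imwrite('pics/w8.png',c['image']);to(488.4,-132.6,32,193.7/57.2958);print(env.state()['moment'])"
```

```text
t: 39.1
eef_pos: [489.2, -132.9, 32.5]
tcp_rot: [3.14, 0.001, 1.864]
ft_force: [2.5, 1.5, 5.0]
opening: 0.135
t: 39.9
eef_pos: [489.4, -132.7, 32.5]
tcp_rot: [3.141, 0.002, 2.664]
ft_force: [5.6, 3.3, 4.6]
opening: 0.131
t: 40.7
eef_pos: [489.4, -132.5, 32.5]
tcp_rot: [-3.141, 0.002, -2.902]
ft_force: [5.5, 5.8, 5.0]
opening: 0.136
t: 41.5
eef_pos: [489.4, -132.5, 32.6]
tcp_rot: [-3.141, 0.002, -2.905]
ft_force: [4.6, 6.4, 4.9]
opening: 0.135
shift [0.001  0.0001 0.0005] turn -0.003
[ 1.03646853 -0.67670595  0.09390108]
```

View pics/w8.png

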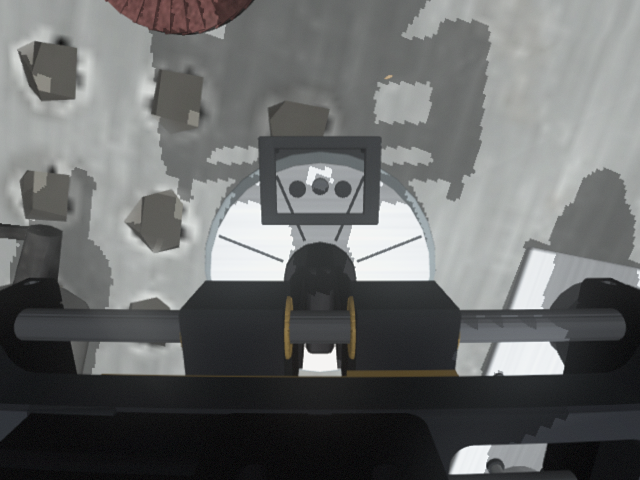

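The three studs are centred in the window, with the middle one at (320,185). I'll release, rise and do the last check.

```bash
python3 -m pendant '[[[0.4,0,0,0,0],[0.4,0,0,0,0],[0.4,0,0,0,0],[0.4,0,0,0,0],[0.4,0,0,-0.03,0],[0.4,0,0,-0.07,0],[0.4,0,0,-0.12,0],[0.4,0,0,-0.17,0]]]'; python3 -m pendant '[[[0.4,-0.05,0,-0.05,0],[0.4,-0.09,0,-0.08,0],[0.4,-0.13,0,-0.08,0],[0.4,-0.16,0,-0.08,0],[0.4,-0.16,0,-0.08,0],[0.4,-0.16,0,-0.08,0],[0.4,-0.16,0,-0.08,0],[0.4,-0.16,0,-0.08,0]]]'
python3 - <<'E'
from h import *
c,K,D,M=cam('wrist');P=cloud(c,K,D,M);cv2.imwrite('pics/w9.png',c['image'])
np.savez('w9.npz',P=P,im=c['image'],K=K,D=D,M=M)
Q=P.reshape(-1,3);Q=Q[np.isfinite(Q).all(1)]
def f(n,x,y,z,r):
    T=Q[(np.hypot(Q[:,0]-x,Q[:,1]-y)<r)&(abs(Q[:,2]-z)<4)]
    if len(T): lo,hi=np.percentile(T,[1,99],axis=0);print(n,len(T),((lo+hi)/2).round(1),(hi-lo).round(1))
f('ring',620,44,62,28);f('cap',481,37,116,16)
E
python3 wh.py w9.npz
```

```text
t: 42.35
eef_pos: [487.9, -132.6, 203.7]
tcp_rot: [3.141, -0.001, -2.906]
ft_force: [0.4, -0.3, 0.2]
opening: 0.401
t: 43.15
eef_pos: [643.2, -95.7, 282.3]
tcp_rot: [3.141, -0.0, -2.906]
ft_force: [-0.2, 0.0, -0.4]
opening: 0.401
ring 792 [619.7  43.5  61.6] [43.5 44.   6.6]
cap 999 [481.4  35.9 116. ] [29.4 28.9  6.3]
disc z 16.47281415823869 6997
disc circle 489.1802673339844 -132.33836364746094 62.07225799560547
handle 545 [ 488.51280858 -132.58623093   64.02947289] ((488.5585632324219, -132.28787231445312), (41.640892028808594, 12.356396675109863), 13.426180839538574)
frame 835 ((438.6211242675781, -144.8780975341797), (40.21525955200195, 60.95716094970703), 13.385480880737305) 27.230723894083393
```

View pics/w9.png

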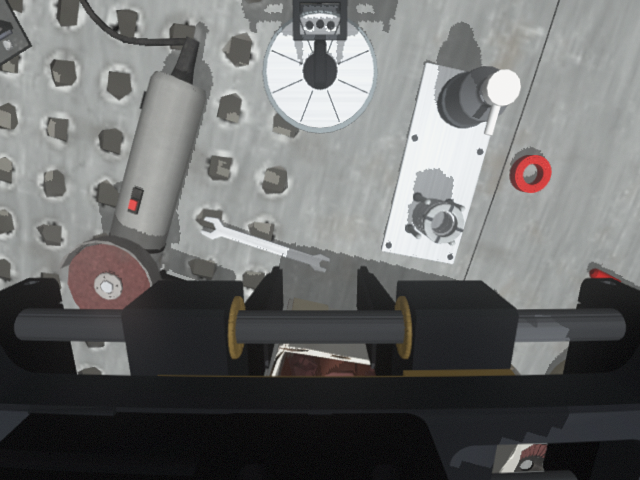

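The pack is intact at (440,220), the cap is up at 116 mm, the studs show in the window at (320,22), and the handle angle (13.4°) matches the frame (13.4°). I'm handing it in.

```bash
python3 -c "
from h import *
print(env.job_done())"
```

```text
the job is handed in; nothing more can be done
None
```

I built the pack on the seat in the order sleeve, two bearings, lock ring. Then I pressed the pump cap and let it spring back, turned the status wheel by 133°, and handed the job in at about 43 s. Only two bearings were in view, and I found no others.

**Last checks:**
- **Pack:** the lock ring's top is about 62 mm high and within 1 mm of the seat's axis. A plane fit just after placing it showed it flat.
- **Cap:** the fingers pushed it to the stop (tips at 109 mm, 23 N), and its top is back at 116 mm.
- **Wheel:** the three studs show centred in the window, and the bar handle's angle matches the frame's (both 13.4°).
- **Wrench and marker:** not touched.

**What failed or disagreed:** the first grasp of the sleeve failed because I lifted before the fingers had closed. The sleeve stayed where it was, and the second grasp held. I couldn't check the pack's height right after the bearings because it was out of the wrist camera's view; a later view confirmed the finished pack. The calls give no verdict, so I can't confirm how it was judged.

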